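Clear the blocked dock, then slide the parts bin home

TASK

A flanged pipe fitting has been left standing in the empty dock where the empty parts bin belongs. Take the fitting out and set it down, not dropped, so that it stands upright on the floor of that bin; then push the bin along the bench, without lifting it, into the dock until it is fully home against the back stop with the fitting still standing in it. Leave the full bin and the other goods on the bench where they are.

Things in the scene. Friction and masses are not known exactly. Their poses are not given: they have to be found in the camera images.
- bin: Empty grey plastic bin, loose on the bench before the empty dock, skewed up to 8 degrees to it. 115 mm long (its x), tapered in plan: 104 mm wide in front (-x, towards the robot), 92 mm at the rear (+x, enters the dock first). Walls and floor 4 mm thick; rear wall and rear two thirds of the sides 52 mm high. Origin: centre of the underside, z up. About 0.2 kg, slides freely.
- bin_front (a point): Middle of the upper edge of the bin's front wall, on its outer face: the flat wall to push on, 104 mm wide and 40 mm high, with a blank paper label. 57.5 mm in front of the bin's origin; x points to the bin's rear.
- dock: Empty dock: two 34 mm high sheet-metal guides fixed to the bench, no floor, open above and towards the robot. They taper like the bin (about 3.5 mm play each side when home); the front 45 mm flares to a mouth 168 mm wide, 100 mm before the origin, that steers a skewed bin in. Origin: on the bench, where the bin's origin lies when fully home; x points into the dock, within 6 degrees of straight ahead.
- dock_stop (a point): Middle of the face of the dock's back stop, at bench height; the bin's rear wall meets it when home. The stop is rigid, 44 mm high, 57.5 mm beyond the dock's origin.
- fitting: Steel flanged pipe fitting standing upright in the empty dock, round, 86 mm tall, about 0.35 kg. Bottom flange 52 mm diameter, 10 mm thick; neck 30 mm diameter; from 62 to 86 mm up a plain collar 38 mm in diameter, the place to grip (above the dock's and bin's walls, even when it stands in the bin). Origin: centre of the underside, z up its axis.
- full_bin: An identical bin full of small steel parts, already home in a second, identical dock beside the empty one (left or right). Origin: centre of the underside, x away from the robot. Leave it alone.
- flange: Bystander: loose low steel flange, 72 mm diameter, 26 mm tall, lying on the bench in front of the full bin. Origin: centre of the underside.
- carton: Bystander: closed cardboard carton 110 x 140 x 90 mm high on the far left of the work. Origin: centre of the underside.
- valve: Bystander: dark steel valve body, about 100 mm long and 70 mm tall, on the far right of the work. Origin: centre of the underside.
Mind the look-alikes: they are no part of the job. Leave any green, orange or purple look-alike of the bin alone.

How it is judged:
By the outcome, as a careful person would: the job done as asked, in the order asked, and still so for the second after the job is handed in, with the robot touching nothing.
It also fails if it takes over 58 s, if anything falls off the work surface, if the arm or the gripper's body presses on something with over 40 N, if the wrist force passes 120 N, or if a joint passes its speed limit or range.

ROBOT

A 6-joint arm with a two-finger parallel gripper is mounted at the origin on the work surface. World frame = base frame: x ahead of the robot, y to its left, z up, the work surface at z = 0. Lengths are in mm, angles in rad, forces in N, time in s.
With the tool pointing down it reaches from about 350 to 775 mm from the base axis. Payload 7.3 kg.
Tool frame: the origin (TCP) lies midway between the tips of the shut fingers; the grasp point (between the pads) lies 19 mm behind it; z points along the fingers, x is the direction in which the jaws open and shut, and the axes are right-handed (so a half turn about z gives the same grasp; the last joint's range is limited). The gripper opens to 92 mm and grips with 3 to 60 N. Pads are 19 mm wide; open, the fingers measure 130 mm over their backs; the gripper's body (75 mm by 190 mm) begins 47 mm behind the grasp point.
Start: joints at [1.118, 0.342, 1.524, -0, 1.275, -0.146], TCP at [158.54, 500.51, 226.741] pointing down, gripper open.
Joint ranges: [-2.53, 2.53], [-0.77, 2.02], [0.04, 2.7], [-1, 4.14], [0.28, 2.66], [-3.11, 3.11]. Speed limits (rad/s): [2.57, 2.57, 3.14, 3.14, 3.14, 3.14].

INTERFACE

Orientations are given as [roll, pitch, yaw] about the fixed x, y, z axes, in that order (R = Rz(yaw) Ry(pitch) Rx(roll)).
In Python, from plant import bot gives the robot as it stands.
- The arm moves only by the shell command python3 -m pendant 'ROWS' [OPENING]. ROWS is JSON, a list of rows, each an object with "linear": the shift along the world's x, y, z in mm, a list of three; "twist": the turn about the world's z in degrees. In form: [{"linear": [x, y, z], "twist": twist}, ...]. A call has 1 to 20 rows; each row is the pose to reach, as a shift and turn from the pose commanded when the call began; what a row does not reach only later rows make up. A row lasts 1/8 s, in which the tool goes at most 62.5 mm and 10.7 degrees, less where a joint would pass 70% of its speed; a pose out of reach is approached as far as the arm can. A call with a gripper value outside its range is refused whole. OPENING is the closure in counts, from 0 (fully open) to 255 (shut), set as the call begins (- or left out, the last holds). The fingers move at their own pace and stop on an object; the grip force is fixed at half the most. Time passes only in rows, so rows that repeat a pose let the fingers close. It gives the time, the measured TCP pose, the force and the opening at its end, in the units of the state.
- bot.get_obs(): the state, without advancing time (a new reading comes with each control period).
- bot.capture(name): name is "scene" or "top"; returns a dict with "frame" (400x640x3 uint8, blue, green, red), "z_map" (400x640 float32, mm along the optical axis (not along the pixel's ray), 0 where there is no reading), "fx", "fy", "cx", "cy" (pixels), "rvec" (rotation vector, rad) and "tvec" (3), from world to camera coordinates, as OpenCV has them. Camera axes: x right, y down, z forward; pixel columns grow to the right and rows downward; lengths in mm; the calibration is good to about 2 mm. A picture is of the moment at which its call begins.
- bot.close_job(): hands the job in, once; it reports no verdict.
The state is a dict: "time": time; "joint_positions": joint angles; "dq": joint speeds; "tau": joint torques, N m; "tool_pos": TCP position; "tcp_rot": TCP orientation; "contact_force": force on the tool from outside, world axes, zero at the start; "moment": the same for the moment, N m; "grip_width": finger opening in mm.
Only numpy, scipy, OpenCV 4.12 (cv2) and the standard library are available. Lean on these libraries where they do the work, as an engineer would, in place of code of your own. Each camera call takes 0.05 s, during which the arm holds its last target. There are 200 camera calls.

## Working session

There is one attempt and no reset: what is moved stays moved. The work goes in short steps, Python scripts to look and compute and a shell command to move; the robot and the scene stay as the last step left them, time stands still between calls to the robot, and variables do not carry over. Pictures are saved under pics/ and viewed, about 8 in all and at most 12, crops included, and the job is handed in when it is done.

```bash
mkdir -p pics; cat > h.py <<'E'
import numpy as np, cv2
from plant import bot
def cap(n):
    c=bot.capture(n); c['R']=cv2.Rodrigues(np.array(c['rvec'],float))[0]; c['t']=np.array(c['tvec'],float).ravel(); return c
def cloud(c):
    v,u=np.mgrid[0:400,0:640]; z=c['z_map']
    p=np.stack([(u-c['cx'])/c['fx']*z,(v-c['cy'])/c['fy']*z,z],-1)
    w=(p-c['t'])@c['R']; w[z==0]=np.nan; return w
def ray(c,u,v,h):
    d=c['R'].T@np.array([(u-c['cx'])/c['fx'],(v-c['cy'])/c['fy'],1]); o=-c['R'].T@c['t']
    return o+d*(h-o[2])/d[2]
E
python3 - <<'E'
from h import *
for n in('top','scene'):
    c=cap(n); cv2.imwrite(f'pics/{n}0.png',c['frame']); print(n,-c['R'].T@c['t'],c['fx'],c['R'][2]); np.save(f'{n}0.npy',c,allow_pickle=True)
print(bot.get_obs())
E
```

```text
top [ 267.10753077   -2.65005274 1416.95750691] 520.0196406920995 [ 0.19754889  0.01679674 -0.98014912]
scene [1146.69416211 -533.34615121 1193.92574422] 497.5729155259838 [-0.43303049  0.39438562 -0.81052118]
{'time': 0.1, 'joint_positions': array([ 1.11797212e+00,  3.42634277e-01,  1.52489136e+00,  1.06303579e-05,
        1.27539234e+00, -1.46008703e-01]), 'dq': array([ 0.00196679,  0.00025395, -0.00123061,  0.00168024, -0.00134546,
       -0.00030232]), 'tau': array([ 1.97666013e-03, -4.31998301e+01, -2.44697267e+01,  7.19775120e-02,
        5.24438848e-02, -2.83681942e-05]), 'tool_pos': array([158.38959334, 500.17399355, 226.13471621]), 'tcp_rot': array([-3.14138977e+00,  1.30974007e-03,  1.26397785e+00]), 'contact_force': array([ 0.0608697 ,  0.12433704, -0.89805277]), 'moment': array([ 0.01091652,  0.01291153, -0.02496011]), 'grip_width': 91.50003441796675}
```

View pics/top0.png

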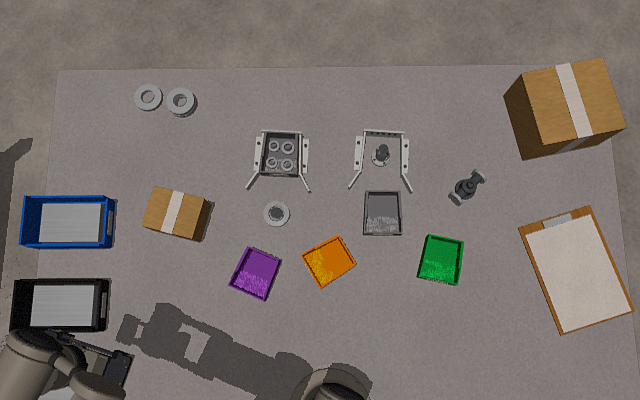

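View pics/scene0.png

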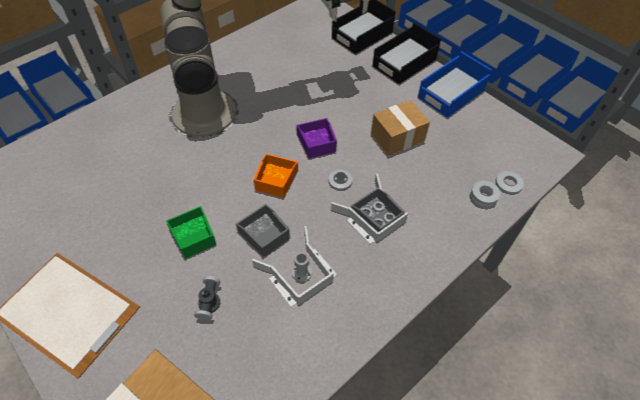

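The top view shows the fitting at about (382,152) in the empty dock and the grey bin in front at (383,213). The full bin is at (280,155). In the scene view the fitting is at (302,265) and the bin at (263,232). Next I measure.

```bash
python3 - <<'E'
from h import *
T=np.load('top0.npy',allow_pickle=True).item();S=np.load('scene0.npy',allow_pickle=True).item()
print('fit',ray(T,382,152,80),'bin',ray(T,383,213,20))
f0=ray(T,382,150,80)[:2]
for n,c in(('top',T),('scene',S)):
    w=cloud(c); 
    d=np.hypot(*(w[...,:2]-f0).transpose(2,0,1))
    m=(d<60)&(w[...,2]>78)&(w[...,2]<95); p=w[m]
    print(n,'collar top',m.sum(),(p.min(0)+p.max(0))/2,np.ptp(p,0),np.median(p[:,2]))
    b=ray(T,383,213,20)[:2]
    d=np.abs(w[...,:2]-b).max(-1)
    g=(d<85)&(w[...,0]<b[0]+75)
    hsv=cv2.cvtColor(c['frame'],cv2.COLOR_BGR2HSV); g&=hsv[...,1]<90
    m=g&(w[...,2]>12)&(w[...,2]<65)
    # exclude guides (bright)
    m&=hsv[...,2]<150
    l,lab,st,_=cv2.connectedComponentsWithStats(m.astype(np.uint8)); m=lab==1+np.argmax(st[1:,4])
    r=cv2.minAreaRect(w[m][:,:2].astype(np.float32)); print(n,'bin',m.sum(),r,np.percentile(w[m][:,2],[2,50,98]))
    m2=g&(w[...,2]>46)&(w[...,2]<60)&m; print('high rim',m2.sum(),w[m2].min(0),w[m2].max(0))
    # dock: bright points z 25..50
    gd=(np.abs(w[...,:2]-f0).max(-1)<130)&(hsv[...,2]>150)&(w[...,2]>24)&(w[...,2]<50)&(hsv[...,1]<60)
    for nm,mm in(('L',gd&(w[...,1]>f0[1]+35)&(w[...,1]<f0[1]+110)),('R',gd&(w[...,1]<f0[1]-35)),('stop',gd&(w[...,0]>f0[0]+35)&(abs(w[...,1]-f0[1])<40)&(w[...,2]>37))):
        q=w[mm]; print(n,nm,len(q)); 
        if len(q)>5: print(q[np.argsort(q[:,0])][::max(1,len(q)//12)].round(0).tolist())
i=cv2.resize(T['frame'][110:260,330:450],None,fx=4,fy=4,interpolation=cv2.INTER_CUBIC)
cv2.imwrite('pics/crop0.png',i)
E
```

```text
fit [ 666.48578937 -144.55477971   80.        ] bin [ 511.86536169 -148.74131715   20.        ]
top collar top 86 [ 670.55502179 -143.07623501   86.04332344] [31.22243467 29.49015678 15.76336914] 86.71600394131943
top bin 515 ((510.3609313964844, -146.46339416503906), (103.15359497070312, 116.91464233398438), 87.21156311035156) [13.79434649 43.88367775 57.28512962]
high rim 229 [ 453.19324461 -195.51064396   46.08232891] [569.78081935 -94.45773159  59.18513563]
top L 92
[[584.0, -57.0, 37.0], [595.0, -65.0, 37.0], [607.0, -71.0, 33.0], [619.0, -77.0, 33.0], [630.0, -88.0, 34.0], [640.0, -88.0, 36.0], [653.0, -88.0, 30.0], [666.0, -91.0, 34.0], [686.0, -94.0, 35.0], [699.0, -98.0, 32.0], [712.0, -100.0, 35.0], [730.0, -101.0, 35.0], [740.0, -100.0, 48.0], [743.0, -106.0, 45.0]]
top R 108
[[572.0, -225.0, 37.0], [586.0, -220.0, 35.0], [601.0, -209.0, 41.0], [616.0, -206.0, 28.0], [628.0, -205.0, 36.0], [640.0, -206.0, 33.0], [653.0, -206.0, 38.0], [666.0, -203.0, 40.0], [679.0, -207.0, 36.0], [696.0, -205.0, 36.0], [722.0, -206.0, 36.0], [734.0, -183.0, 45.0]]
top stop 37
[[734.0, -183
[... 889 characters left out ...]
2.0], [714.0, -101.0, 35.0], [728.0, -103.0, 35.0], [740.0, -104.0, 44.0]]
scene R 128
[[570.0, -229.0, 36.0], [583.0, -223.0, 35.0], [597.0, -215.0, 29.0], [610.0, -207.0, 32.0], [624.0, -206.0, 34.0], [644.0, -205.0, 33.0], [658.0, -207.0, 34.0], [676.0, -208.0, 34.0], [692.0, -208.0, 42.0], [708.0, -209.0, 34.0], [724.0, -205.0, 30.0], [733.0, -187.0, 42.0], [735.0, -204.0, 41.0]]
scene stop 64
[[732.0, -178.0, 40.0], [735.0, -151.0, 41.0], [736.0, -148.0, 45.0], [736.0, -159.0, 43.0], [737.0, -166.0, 43.0], [737.0, -170.0, 48.0], [738.0, -126.0, 46.0], [739.0, -141.0, 45.0], [739.0, -117.0, 43.0], [740.0, -145.0, 42.0], [740.0, -128.0, 42.0], [741.0, -112.0, 49.0], [742.0, -106.0, 43.0]]
```

View pics/crop0.png

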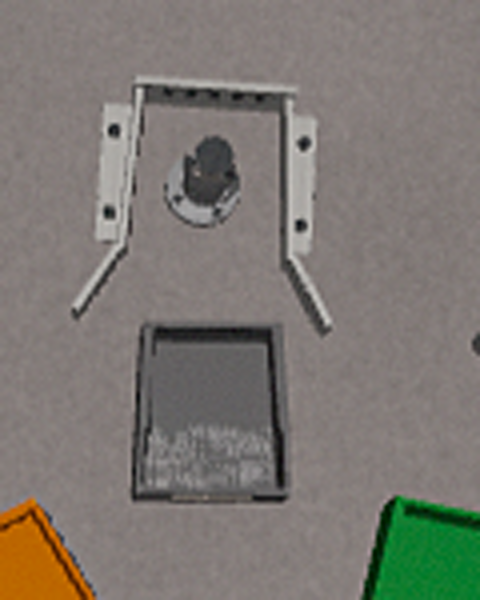

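The crop shows the collar top at (213,150), the flange at (202,187), the bin's rear rim from (145,325) to (282,325), and its front rim from (133,497) to (285,497). I turn these into rays.

```bash
python3 - <<'E'
from h import *
T=np.load('top0.npy',allow_pickle=True).item()
f=lambda x,y,z: ray(T,330+(x-1.5)/4,110+(y-1.5)/4,z)[:2]
print('collar',f(213,153,86),'flange',f(202,188,10))
rl,rr,fl,fr=f(145,325,52),f(282,325,52),f(133,496,40),f(285,496,40)
print('bin',rl,rr,fl,fr); a=(rl+rr)/2-(fl+fr)/2;print((rl+rr+fl+fr)/4,np.degrees(np.arctan2(a[1],a[0])))
print('stop',f(137,82,44),f(297,95,44)); 
L=[f(128,243,34),f(141,88,34)];R=[f(287,258,34),f(287,98,34)];print(L,R)
# scene collar
S=np.load('scene0.npy',allow_pickle=True).item()
w=cloud(S); m=(np.hypot(w[...,0]-673,w[...,1]+147)<45)&(w[...,2]>81)&(w[...,2]<90)
v,u=np.nonzero(m); print(u.min(),u.max(),v.min(),v.max(), ray(S,(u.min()+u.max())/2,(v.min()+v.max())/2,86))
E
python3 -m pendant '[{"linear":[34,-44,0],"twist":3},{"linear":[68,-88,0],"twist":6},{"linear":[102,-132,0],"twist":9},{"linear":[136,-176,0],"twist":12},{"linear":[170,-220,0],"twist":12.6},{"linear":[204,-264,0],"twist":12.6},{"linear":[238,-308,0],"twist":12.6},{"linear":[272,-352,0],"twist":12.6},{"linear":[306,-396,0],"twist":12.6},{"linear":[340,-440,0],"twist":12.6},{"linear":[374,-484,0],"twist":12.6},{"linear":[408,-528,0],"twist":12.6},{"linear":[442,-572,0],"twist":12.6},{"linear":[476,-616,0],"twist":12.6},{"linear":[512,-648,0],"twist":12.6},{"linear":[512,-648,0],"twist":12.6},{"linear":[512,-648,0],"twist":12.6}]' 0
```

```text
collar [ 676.06947525 -146.5636052 ] flange [ 673.98435908 -146.35995116]
bin [ 566.8908941 -101.2700689] [ 566.06024166 -192.92803777] [453.05969415 -91.56256553] [ 452.3003568  -192.48914898]
[ 509.57779668 -144.56245529] -2.5526516590308854
stop [ 740.61303599 -100.15845926] [ 729.9709753  -210.07163152]
[array([628.46903268, -92.22042812]), array([ 739.65407078, -103.55326859])] [array([ 616.82800045, -200.49565814]), array([ 731.24001755, -204.58166577])]
294 308 254 265 [ 677.42297612 -150.67255595   86.        ]
time: 2.22
tool_pos: [670.0, -147.0, 225.8]
tcp_rot: [-3.14, -0.001, 1.484]
contact_force: [-0.1, 0.0, 0.4]
grip_width: 92.0
```

```bash
python3 -m pendant '[{"linear":[5,-1,-30],"twist":0},{"linear":[5,-1,-60],"twist":0},{"linear":[5,-1,-90],"twist":0},{"linear":[5,-1,-115],"twist":0},{"linear":[5,-1,-135],"twist":0},{"linear":[5,-1,-150],"twist":0},{"linear":[5,-1,-162],"twist":0},{"linear":[5,-1,-169],"twist":0},{"linear":[5,-1,-169],"twist":0},{"linear":[5,-1,-169],"twist":0}]' 0
python3 - <<'E'
from h import *
for n in ('top','scene'):
    c=cap(n); v,u=(int(x) for x in ((150,380) if n=='top' else (265,300)))
    cv2.imwrite(f'pics/{n}1.png',cv2.resize(c['frame'][v-70:v+70,u-70:u+70],None,fx=3,fy=3))
a,b=[cv2.imread(f'pics/{n}1.png') for n in('top','scene')]; cv2.imwrite('pics/g1.png',np.hstack([a,b])[:, :800] if 0 else cv2.resize(np.hstack([a,b]),(800,400)))
E
```

```text
time: 3.48
tool_pos: [675.9, -148.6, 58.4]
tcp_rot: [3.14, 0.0, 1.484]
contact_force: [0.3, 0.4, 0.1]
grip_width: 91.7
```

View pics/g1.png

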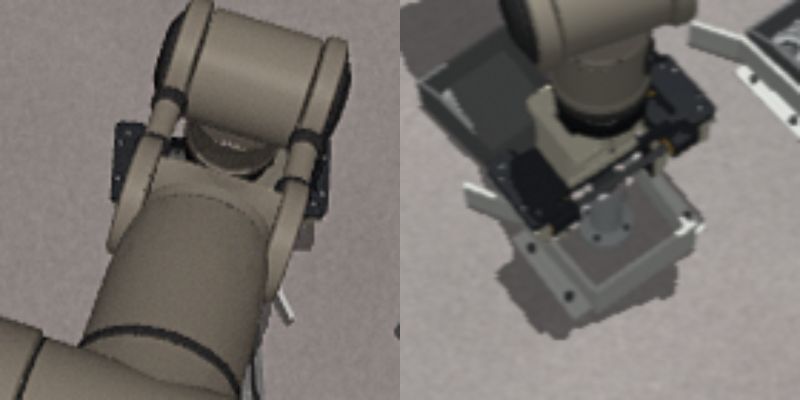

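The arm hides the dock in the top view. In the scene view the fitting is between the fingers (around (610,215) in the composite). I close and lift a little to check.

```bash
python3 -m pendant '[{"linear":[0,0,0],"twist":0},{"linear":[0,0,0],"twist":0},{"linear":[0,0,0],"twist":0},{"linear":[0,0,0],"twist":0},{"linear":[0,0,0],"twist":0},{"linear":[0,0,0],"twist":0},{"linear":[0,0,0],"twist":0},{"linear":[0,0,0],"twist":0}]' 255
python3 -m pendant '[{"linear":[0,0,10],"twist":0},{"linear":[0,0,30],"twist":0},{"linear":[0,0,50],"twist":0},{"linear":[0,0,70],"twist":0},{"linear":[0,0,90],"twist":0},{"linear":[0,0,90],"twist":0},{"linear":[0,0,90],"twist":0}]'
```

```text
time: 4.58
tool_pos: [675.5, -148.3, 57.7]
tcp_rot: [-3.142, -0.0, 1.484]
contact_force: [0.0, 0.7, 0.0]
grip_width: 36.9
time: 5.45
tool_pos: [675.0, -148.4, 146.8]
tcp_rot: [-3.14, -0.0, 1.484]
contact_force: [-0.1, 0.2, -2.9]
grip_width: 37.3
```

```bash
python3 -m pendant '[{"linear":[-20,0,0],"twist":0},{"linear":[-50,0,0],"twist":0},{"linear":[-80,1,0],"twist":0},{"linear":[-110,2,0],"twist":0},{"linear":[-140,3,0],"twist":0},{"linear":[-155,3,0],"twist":0},{"linear":[-159,3,0],"twist":0},{"linear":[-159,3,0],"twist":0},{"linear":[-159,3,-20],"twist":0},{"linear":[-159,3,-30],"twist":0},{"linear":[-159,3,-30],"twist":0},{"linear":[-159,3,-30],"twist":0}]'
python3 - <<'E'
from h import *
c=cap('scene'); cv2.imwrite('pics/s2.png',cv2.resize(c['frame'][140:340,160:420],None,fx=3,fy=3))
t=cap('top'); cv2.imwrite('pics/t2.png',t['frame'])
# dock from top now unobstructed?
w=cloud(c); hsv=cv2.cvtColor(c['frame'],cv2.COLOR_BGR2HSV)
m=(abs(w[...,0]-738)<14)&(abs(w[...,1]+150)<50)&(w[...,2]>38)&(w[...,2]<50); p=w[m]; print('stop',len(p),p.mean(0),np.polyfit(p[:,1],p[:,0],1),np.percentile(p[:,0],[5,95]))
# fitting collar / flange points
m=(np.hypot(w[...,0]-516,w[...,1]+145)<32)&(w[...,2]>54)&(w[...,2]<66);p=w[m];print('flange',len(p),p.min(0),p.max(0)) if len(p) else 0
E
```

```text
time: 6.95
tool_pos: [517.0, -145.6, 118.1]
tcp_rot: [3.141, 0.0, 1.484]
contact_force: [-0.5, -0.3, -2.7]
grip_width: 37.1
stop 107 [ 738.17527288 -150.32535137   43.81663214] [7.25672334e-02 7.49083968e+02] [733.45079277 743.48538327]
flange 14 [ 520.09342188 -170.71634714   58.32597697] [ 540.36179581 -132.38100076   65.49712404]
```

View pics/s2.png

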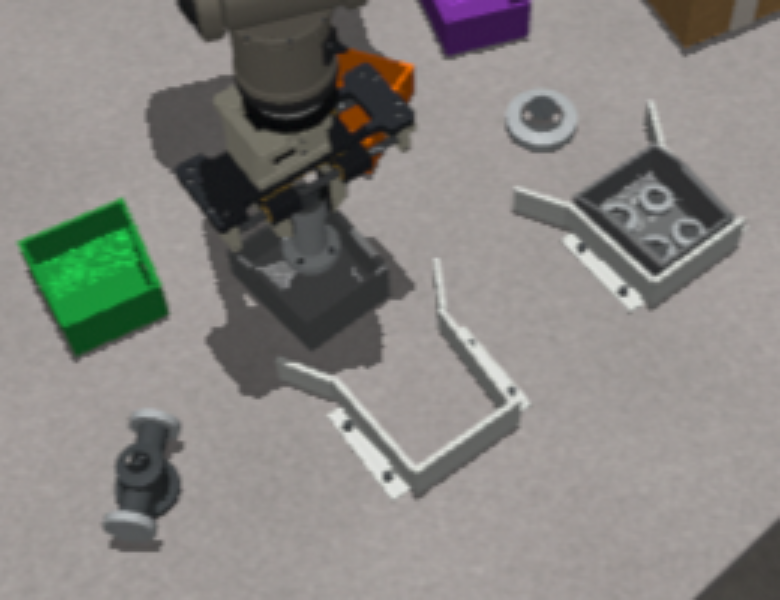

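The scene view shows the held fitting over the bin at (315,245), clear of the walls, and the dock is empty. I lower it.

```bash
python3 -m pendant '[{"linear":[0,0,-15],"twist":0},{"linear":[0,0,-30],"twist":0},{"linear":[0,0,-40],"twist":0},{"linear":[0,0,-48],"twist":0},{"linear":[0,0,-52],"twist":0},{"linear":[0,0,-53],"twist":0},{"linear":[0,0,-53],"twist":0},{"linear":[0,0,-53],"twist":0}]'
python3 -m pendant '[{"linear":[0,0,-1],"twist":0},{"linear":[0,0,-1],"twist":0},{"linear":[0,0,-1],"twist":0}]'
python3 -m pendant '[{"linear":[0,0,-1],"twist":0},{"linear":[0,0,-1],"twist":0},{"linear":[0,0,-1],"twist":0}]'
```

```text
time: 8.05
tool_pos: [516.7, -145.6, 65.1]
tcp_rot: [3.141, 0.0, 1.484]
contact_force: [0.3, -0.3, -3.7]
grip_width: 37.2
time: 8.43
tool_pos: [516.5, -145.5, 63.8]
tcp_rot: [3.142, -0.0, 1.484]
contact_force: [0.2, 0.1, -2.5]
grip_width: 37.2
time: 8.8
tool_pos: [516.5, -145.5, 62.7]
tcp_rot: [-3.142, -0.0, 1.484]
contact_force: [-0.2, -0.3, -3.2]
grip_width: 37.3
```

```bash
for i in 1; do python3 -m pendant '[{"linear":[0,0,-1],"twist":0},{"linear":[0,0,-1],"twist":0},{"linear":[0,0,-1],"twist":0}]'; done
python3 -m pendant '[{"linear":[0,0,-0.5],"twist":0},{"linear":[0,0,-0.5],"twist":0},{"linear":[0,0,-0.5],"twist":0}]'
```

```text
time: 9.18
tool_pos: [516.5, -145.5, 61.7]
tcp_rot: [3.142, -0.0, 1.484]
contact_force: [-0.1, 0.3, -4.2]
grip_width: 37.2
time: 9.55
tool_pos: [516.8, -145.5, 61.6]
tcp_rot: [3.141, 0.0, 1.484]
contact_force: [-1.0, 1.0, 3.6]
grip_width: 37.5
```

Contact made (force rose to +3.6 N). I release and rise.

```bash
python3 -m pendant '[{"linear":[0,0,0],"twist":0},{"linear":[0,0,0],"twist":0},{"linear":[0,0,0],"twist":0},{"linear":[0,0,0],"twist":0},{"linear":[0,0,0],"twist":0},{"linear":[0,0,0],"twist":0}]' 0
python3 -m pendant '[{"linear":[0,0,15],"twist":0},{"linear":[0,0,40],"twist":0},{"linear":[0,0,70],"twist":0},{"linear":[0,0,100],"twist":0},{"linear":[-40,0,110],"twist":0},{"linear":[-80,0,110],"twist":0},{"linear":[-110,0,110],"twist":0},{"linear":[-110,0,110],"twist":0},{"linear":[-110,0,110],"twist":0}]' 0
python3 - <<'E'
from h import *
c=cap('scene'); t=cap('top'); np.save('t3.npy',t,allow_pickle=True)
a=cv2.resize(c['frame'][170:310,180:380],(800,560))[:, :]
b=cv2.resize(t['frame'][110:260,330:450],(400,500))
cv2.imwrite('pics/g3.png',np.hstack([cv2.resize(a,(400,500)),b]))
for n,x in(('s',c),('t',t)):
    w=cloud(x); m=(np.hypot(w[...,0]-517,w[...,1]+145)<32)&(w[...,2]>84)&(w[...,2]<98);p=w[m];print(n,'collar',len(p),(p.min(0)+p.max(0))/2 if len(p) else 0)
E
```

```text
time: 10.3
tool_pos: [516.5, -145.5, 61.2]
tcp_rot: [-3.142, -0.0, 1.484]
contact_force: [-0.4, -0.8, -0.1]
grip_width: 90.2
time: 11.42
tool_pos: [407.5, -145.9, 172.2]
tcp_rot: [3.139, 0.001, 1.484]
contact_force: [0.5, -0.1, 0.3]
grip_width: 91.7
s collar 79 [ 518.14855144 -149.01234763   90.23185554]
t collar 0 0
```

View pics/g3.png

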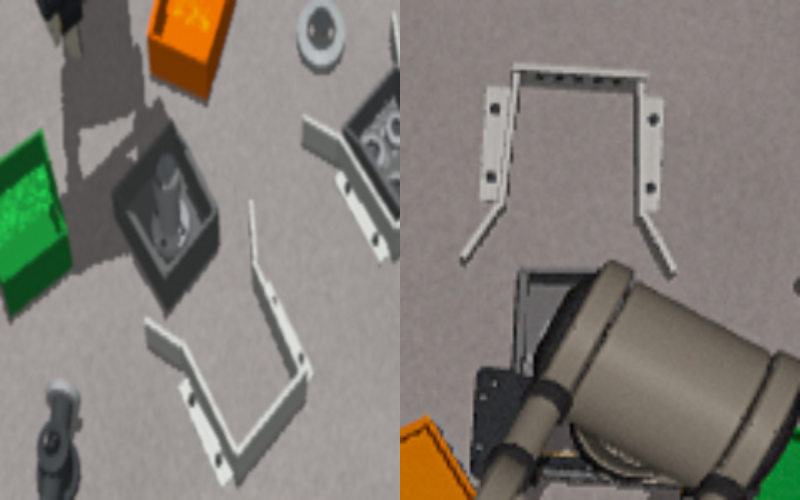

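The fitting stands upright in the bin, at (168,205) in the left half of the composite; the dock on the right is clear. I set the fingers part open for a two-point push and go down in front of the bin.

```bash
python3 -m pendant '[{"linear":[6,3,-20],"twist":2},{"linear":[6,3,-50],"twist":2},{"linear":[6,3,-80],"twist":2},{"linear":[6,3,-110],"twist":2},{"linear":[6,3,-130],"twist":2},{"linear":[6,3,-142],"twist":2},{"linear":[6,3,-144],"twist":2},{"linear":[6,3,-144],"twist":2}]' 144
python3 -m pendant '[{"linear":[4,0,0],"twist":0},{"linear":[8,0,0],"twist":0},{"linear":[12,0,0],"twist":0},{"linear":[16,0,0],"twist":0},{"linear":[20,0,0],"twist":0},{"linear":[23,0,0],"twist":0},{"linear":[25,0,0],"twist":0},{"linear":[25,0,0],"twist":0}]'
```

```text
time: 12.52
tool_pos: [413.0, -142.6, 27.6]
tcp_rot: [3.141, 0.0, 1.519]
contact_force: [-0.0, 1.0, 0.8]
grip_width: 39.8
time: 13.52
tool_pos: [437.6, -142.5, 27.2]
tcp_rot: [-3.142, -0.0, 1.519]
contact_force: [0.3, 0.5, 0.0]
grip_width: 40.1
```

```bash
python3 -m pendant '[{"linear":[3,0,0],"twist":0},{"linear":[7,0,0],"twist":0},{"linear":[12,0,0],"twist":0},{"linear":[17,0,0],"twist":0},{"linear":[22,0,0],"twist":0},{"linear":[27,-1,0],"twist":0},{"linear":[32,-1,0],"twist":0},{"linear":[37,-1,0],"twist":0},{"linear":[42,-1,0],"twist":0},{"linear":[47,-1,0],"twist":0},{"linear":[52,-1,0],"twist":-0.5},{"linear":[57,-1,0],"twist":-0.5},{"linear":[62,-1,0],"twist":-1},{"linear":[67,-2,0],"twist":-1},{"linear":[72,-2,0],"twist":-1.3},{"linear":[77,-2,0],"twist":-1.3},{"linear":[82,-2,0],"twist":-1.3},{"linear":[86,-2,0],"twist":-1.3},{"linear":[88,-2,0],"twist":-1.3}]'
python3 - <<'E'
from h import *
c=cap('scene'); cv2.imwrite('pics/s4.png',cv2.resize(c['frame'][170:320,180:380],None,fx=3.5,fy=3.5))
E
```

```text
time: 15.9
tool_pos: [524.3, -144.1, 26.9]
tcp_rot: [-3.138, -0.001, 1.496]
contact_force: [-5.3, -0.2, 1.7]
grip_width: 40.1
```

View pics/s4.png

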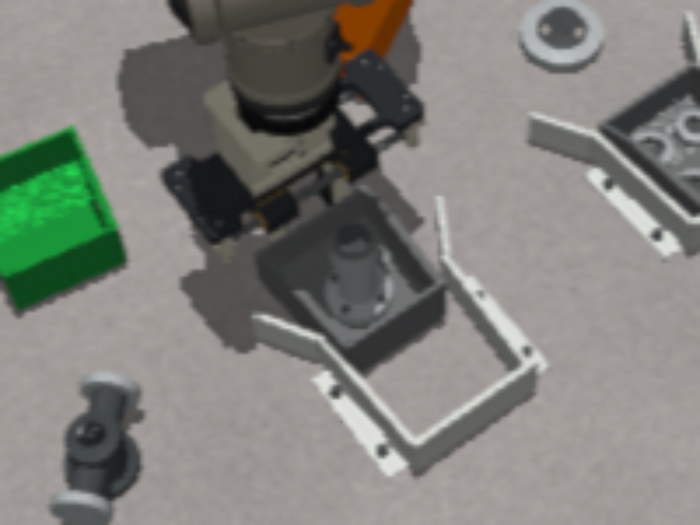

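The bin is entering the mouth well centred (rear edge at about (400,325)) and the fitting is upright at (355,275). I continue.

```bash
python3 -m pendant '[{"linear":[3,0,0],"twist":0},{"linear":[7,0,0],"twist":0},{"linear":[12,0,0],"twist":0},{"linear":[17,-1,0],"twist":-0.3},{"linear":[22,-1,0],"twist":-0.3},{"linear":[27,-1,0],"twist":-0.3},{"linear":[32,-1,0],"twist":-0.3},{"linear":[37,-1,0],"twist":-0.3},{"linear":[42,-1,0],"twist":-0.3},{"linear":[47,-2,0],"twist":-0.3},{"linear":[52,-2,0],"twist":-0.3},{"linear":[57,-2,0],"twist":-0.3},{"linear":[62,-2,0],"twist":-0.3},{"linear":[66,-2,0],"twist":-0.3},{"linear":[69,-2,0],"twist":-0.3},{"linear":[71,-2,0],"twist":-0.3},{"linear":[71,-2,0],"twist":-0.3}]'
python3 - <<'E'
from h import *
c=cap('scene'); cv2.imwrite('pics/s5.png',cv2.resize(c['frame'][190:320,220:380],None,fx=4.5,fy=4.5))
E
```

```text
time: 18.08
tool_pos: [596.9, -146.6, 27.3]
tcp_rot: [3.141, 0.0, 1.491]
contact_force: [-2.7, 2.2, -0.6]
grip_width: 40.0
```

View pics/s5.png

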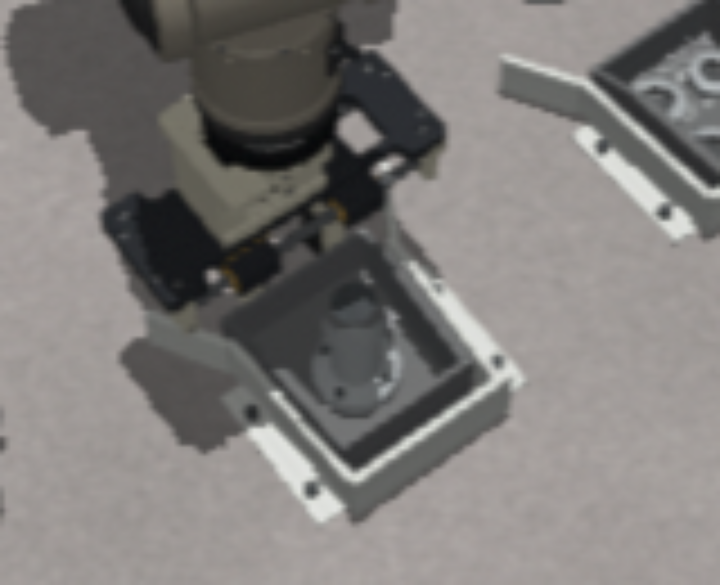

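The bin is nearly home, with its rear wall close to the stop at (410,425) and the fitting upright. Now slow steps, watching the force.

```bash
python3 -m pendant '[{"linear":[1.5,0,0],"twist":0},{"linear":[3,0,0],"twist":0},{"linear":[4,0,0],"twist":0},{"linear":[4,0,0],"twist":0}]'
python3 -m pendant '[{"linear":[1,0,0],"twist":0},{"linear":[2,0,0],"twist":0},{"linear":[3,0,0],"twist":0},{"linear":[3,0,0],"twist":0}]'
```

```text
time: 18.62
tool_pos: [601.1, -146.8, 27.5]
tcp_rot: [3.14, 0.0, 1.491]
contact_force: [-1.6, 0.9, -1.4]
grip_width: 40.0
time: 19.12
tool_pos: [603.6, -146.6, 27.4]
tcp_rot: [3.141, 0.0, 1.491]
contact_force: [-4.0, -0.3, 1.5]
grip_width: 39.9
```

```bash
python3 -m pendant '[{"linear":[1,0,0],"twist":0},{"linear":[2,0,0],"twist":0},{"linear":[2,0,0],"twist":0}]'
python3 -m pendant '[{"linear":[1,0,0],"twist":0},{"linear":[2,0,0],"twist":0},{"linear":[2,0,0],"twist":0}]'
```

```text
time: 19.5
tool_pos: [605.5, -146.5, 27.4]
tcp_rot: [-3.142, 0.0, 1.491]
contact_force: [-5.3, -0.7, 2.3]
grip_width: 40.0
time: 19.88
tool_pos: [607.4, -146.5, 27.4]
tcp_rot: [-3.141, -0.0, 1.491]
contact_force: [-5.4, -0.3, 2.4]
grip_width: 39.9
```

```bash
python3 -m pendant '[{"linear":[1,0,0],"twist":0},{"linear":[2,0,0],"twist":0},{"linear":[2,0,0],"twist":0}]'
python3 -m pendant '[{"linear":[1,0,0],"twist":0},{"linear":[1,0,0],"twist":0},{"linear":[1,0,0],"twist":0}]'
```

```text
time: 20.25
tool_pos: [609.4, -146.4, 27.4]
tcp_rot: [-3.141, -0.0, 1.491]
contact_force: [-5.2, -0.6, 3.3]
grip_width: 40.1
time: 20.62
tool_pos: [609.7, -146.4, 27.5]
tcp_rot: [-3.14, -0.0, 1.491]
contact_force: [-8.1, -0.7, 5.3]
grip_width: 40.0
```

```bash
python3 -m pendant '[{"linear":[1,0,0],"twist":0},{"linear":[1,0,0],"twist":0},{"linear":[1,0,0],"twist":0}]'
python3 -m pendant '[{"linear":[0.7,0,0],"twist":0},{"linear":[0.7,0,0],"twist":0},{"linear":[0.7,0,0],"twist":0}]'
```

```text
time: 21.0
tool_pos: [609.7, -146.4, 27.5]
tcp_rot: [-3.138, -0.0, 1.491]
contact_force: [-11.8, -1.1, 7.2]
grip_width: 39.8
time: 21.38
tool_pos: [609.7, -146.5, 27.5]
tcp_rot: [-3.136, -0.0, 1.491]
contact_force: [-14.4, -0.3, 10.4]
grip_width: 40.1
```

It stops rigidly at x=609.7 (expected about 612). I back off and check the fit.

```bash
python3 -m pendant '[{"linear":[-3,0,0],"twist":0},{"linear":[-10,0,0],"twist":0},{"linear":[-30,0,0],"twist":0},{"linear":[-50,0,20],"twist":0},{"linear":[-70,0,60],"twist":0},{"linear":[-90,20,120],"twist":0},{"linear":[-100,60,150],"twist":0},{"linear":[-110,120,150],"twist":0},{"linear":[-110,180,150],"twist":0},{"linear":[-110,240,150],"twist":0},{"linear":[-110,280,150],"twist":0},{"linear":[-110,280,150],"twist":0}]'
python3 - <<'E'
from h import *
c=cap('scene');t=cap('top'); np.save('t6.npy',t,allow_pickle=True)
a=cv2.resize(c['frame'][220:310,240:350],(440,360),interpolation=cv2.INTER_CUBIC); b=cv2.resize(t['frame'][120:210,340:428],(352,360),interpolation=cv2.INTER_CUBIC)
cv2.imwrite('pics/g6.png',np.hstack([a,b]))
E
```

```text
time: 22.88
tool_pos: [502.3, 136.2, 177.4]
tcp_rot: [3.14, -0.001, 1.495]
contact_force: [0.4, -0.3, -0.9]
grip_width: 40.0
```

View pics/g6.png

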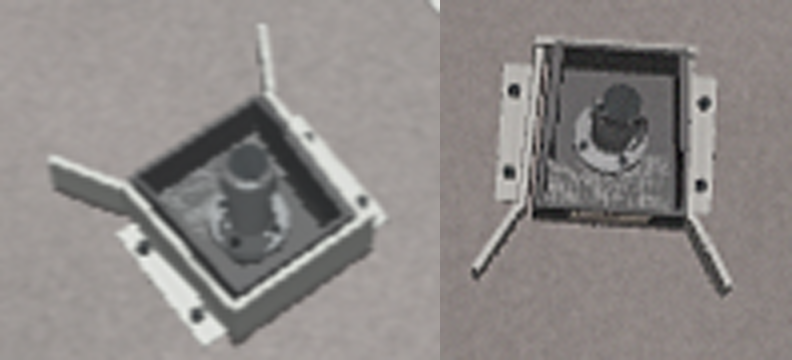

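The bin sits in the dock with the fitting upright (left (245,205), right (620,130)), and the rear rim appears flush with the stop. I compare it with the full bin, which is known to be home.

```bash
python3 - <<'E'
from h import *
t=np.load('t6.npy',allow_pickle=True).item()
c=t['frame']
a=cv2.resize(c[115:200,240:315],None,fx=5,fy=5,interpolation=cv2.INTER_CUBIC);b=cv2.resize(c[115:200,345:420],None,fx=5,fy=5,interpolation=cv2.INTER_CUBIC)
cv2.imwrite('pics/cmp.png',np.hstack([a,b]))
E
```

```text
(no output)
```

View pics/cmp.png

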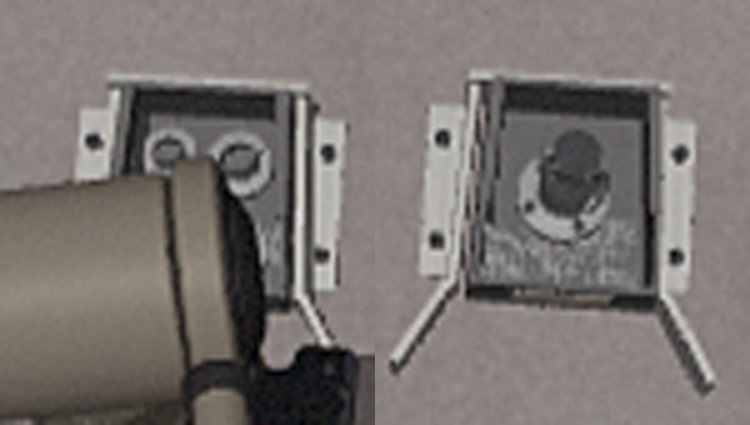

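Both look the same to within a pixel or so, but ours may be skewed by about 1°, because the two fingers impose the tool's yaw. I push once more with shut fingers at the centre, so the bin can square itself against the stop.

```bash
python3 -m pendant '[{"linear":[20,-40,0],"twist":0},{"linear":[40,-90,0],"twist":0},{"linear":[58,-140,0],"twist":0},{"linear":[58,-190,0],"twist":0},{"linear":[58,-240,0],"twist":0},{"linear":[58,-282,0],"twist":0},{"linear":[58,-282,-30],"twist":0},{"linear":[58,-282,-70],"twist":0},{"linear":[58,-282,-110],"twist":0},{"linear":[58,-282,-140],"twist":0},{"linear":[58,-282,-150],"twist":0},{"linear":[68,-282,-150],"twist":0},{"linear":[80,-282,-150],"twist":0},{"linear":[90,-282,-150],"twist":0},{"linear":[98,-282,-150],"twist":0},{"linear":[103,-282,-150],"twist":0},{"linear":[105,-282,-150],"twist":0},{"linear":[105,-282,-150],"twist":0}]' 255
python3 -m pendant '[{"linear":[0.5,0,0],"twist":0},{"linear":[1,0,0],"twist":0},{"linear":[1.5,0,0],"twist":0},{"linear":[2,0,0],"twist":0},{"linear":[2,0,0],"twist":0}]'
```

```text
time: 25.22
tool_pos: [607.1, -148.4, 27.2]
tcp_rot: [-3.141, -0.0, 1.491]
contact_force: [0.9, -0.0, 0.6]
grip_width: 0.2
time: 25.85
tool_pos: [609.3, -148.5, 27.2]
tcp_rot: [3.142, -0.0, 1.491]
contact_force: [-0.8, -0.5, 0.7]
grip_width: 0.3
```

```bash
python3 -m pendant '[{"linear":[0.5,0,0],"twist":0},{"linear":[1,0,0],"twist":0},{"linear":[1,0,0],"twist":0}]'
```

```text
time: 26.22
tool_pos: [609.5, -148.5, 27.2]
tcp_rot: [-3.14, -0.0, 1.491]
contact_force: [-5.7, -0.7, 3.4]
grip_width: 0.5
```

```bash
python3 -m pendant '[{"linear":[1,0,0],"twist":0},{"linear":[1,0,0],"twist":0},{"linear":[1,0,0],"twist":0}]'
python3 -m pendant '[{"linear":[1.5,0,0],"twist":0},{"linear":[1.5,0,0],"twist":0},{"linear":[1.5,0,0],"twist":0}]'
```

```text
time: 26.6
tool_pos: [609.5, -148.5, 27.2]
tcp_rot: [-3.138, -0.0, 1.491]
contact_force: [-9.3, -0.6, 6.4]
grip_width: 0.2
time: 26.98
tool_pos: [609.5, -148.4, 27.2]
tcp_rot: [-3.135, -0.0, 1.491]
contact_force: [-13.8, -0.7, 10.7]
grip_width: 0.1
```

The same rigid stop appears at 609.5 with a single centre contact, so the bin is home and square. I retreat and make the final check.

```bash
python3 -m pendant '[{"linear":[-4,0,0],"twist":0},{"linear":[-12,0,0],"twist":0},{"linear":[-30,0,0],"twist":0},{"linear":[-50,0,20],"twist":0},{"linear":[-70,0,60],"twist":0},{"linear":[-90,20,120],"twist":0},{"linear":[-110,60,150],"twist":0},{"linear":[-140,120,150],"twist":0},{"linear":[-170,180,150],"twist":0},{"linear":[-200,240,150],"twist":0},{"linear":[-220,300,150],"twist":0},{"linear":[-240,350,150],"twist":0},{"linear":[-240,400,150],"twist":0},{"linear":[-240,440,150],"twist":0},{"linear":[-240,440,150],"twist":0}]'
python3 - <<'E'
from h import *
t=cap('top');s=cap('scene');T=np.load('top0.npy',allow_pickle=True).item()
for n,x in(('top',t),('scene',s)):
    w=cloud(x)
    m=(np.hypot(w[...,0]-685,w[...,1]+150)<34)&(w[...,2]>83)&(w[...,2]<98);p=w[m];print(n,'collar',(p.min(0)+p.max(0))/2,np.median(p[:,2]))
    m=(abs(w[...,0]-685)<20)&(abs(w[...,1]+150)<60)&(w[...,2]>46)&(w[...,2]<60)&(np.abs(w[...,1]+150)>35);print('side walls y',[np.median(w[m&(k*(w[...,1]+150)>0)][:,1]) for k in(1,-1)])
c=t['frame'];O=T['frame']
d=np.abs(c.astype(int)-O).sum(2); print('full bin/flange change',(d[125:232,240:315]>60).sum())
cv2.imwrite('pics/fin.png',np.hstack([cv2.resize(q,None,fx=5,fy=5,interpolation=cv2.INTER_CUBIC) for q in(c[115:200,240:315],c[115:200,345:420])]))
print(bot.get_obs()['time'])
E
```

```text
time: 28.85
tool_pos: [372.4, 293.8, 177.2]
tcp_rot: [3.141, -0.001, 1.495]
contact_force: [-0.4, 0.0, 0.4]
grip_width: 0.5
top collar [ 678.57923824 -147.93045062   90.52249527] 91.12299920530295
side walls y [np.float64(-106.89933235480645), np.float64(-199.00491528105107)]
scene collar [ 685.05988509 -155.93444593   89.34621811] 90.75259650130812
side walls y [np.float64(-109.6600214235359), np.float64(-200.27821553811506)]
full bin/flange change 42
28.95
```

View pics/fin.png

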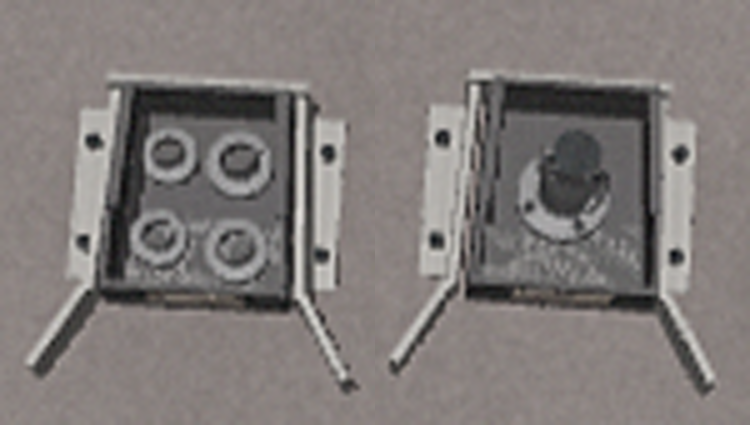

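The final picture shows our bin (right) seated just like the full bin (left). Both front edges lie about 220 px below their stops, and the fitting is upright at (570,190). I hand in the job.

```bash
python3 -c "
from plant import bot
print(bot.close_job())"
```

```text
the job is handed in; nothing more can be done
None
```

The fitting now stands upright in the bin, and the bin is pushed fully into the dock. I handed the job in at about 29 s. I lifted the fitting out by its collar, lowered it until it touched the bin floor, and released it. Then I pushed the bin home along the bench.

**Last checks**
- **Home:** a second push, with the fingers shut at the centre of the front wall, stopped at the same place as the first (x = 609.5 and 609.7 mm, about 14 N). I had estimated 612 mm. The bin also looks seated the same way as the full bin beside it.
- **Squareness:** an earlier picture suggested up to 1° of skew. The centre push did not move the bin further, so I took it as square, but I did not measure the remaining angle.
- **Fitting:** its top is at about 91 mm, as expected for standing on the bin floor. The two cameras disagreed on its position by about 8 mm (depth noise).
- **Other goods:** the top view showed almost no change around the full bin and flange. I did not compare the carton, valve and look-alikes at the end, but the arm was never lowered near them.

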